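# Kit the parts of one ribbon coder

## Robot

A 6-joint arm with a two-finger parallel gripper is mounted at the origin on the work surface. World frame = base frame: x ahead of the robot, y to its left, z up, the work surface at z = 0. Lengths are in mm, angles in rad, forces in N, time in s.
With the tool pointing down it reaches from about 350 to 975 mm from the base axis. Payload 7.1 kg.
Tool frame: the origin (TCP) lies midway between the tips of the shut fingers; the grasp point (between the pads) lies 19 mm behind it (ctrl.grip_depth is the distance from the TCP to the grasp point, in mm); z points along the fingers, y is the line along which they close (so a half turn about z gives the same grasp; the last joint's range is limited). The gripper opens to 88 mm and grips with 3 to 60 N. Pads are 20 mm wide; open, the fingers measure 115 mm over their backs; the gripper's body (75 mm by 178 mm) begins 61 mm behind the grasp point.
Start: joints at [-1.148, 0.423, 1.63, -0, 1.089, -0.019], TCP at [267.244, -564.965, 222.675] pointing down, gripper open.
Joint ranges: [-3, 3], [-0.9, 2.11], [0.09, 2.58], [-1.31, 4.45], [0.11, 2.69], [-2.54, 2.54]. Speed limits (rad/s): [2.39, 2.39, 3.01, 3.14, 3.14, 3.14].

## Interface

Orientations are given as a rotation vector (axis times angle).
In Python, from workcell import ctrl, cams gives the robot as it stands.
- The arm moves only by the tool move_arm, never from a script. Its argument "steps" is a list of rows, each a list of 3 entries, a list of its own where there are three numbers: the shift along the tool's x, y, z in units of 25 mm (1.0 is 25 mm), then the turn about the tool's z in units of 5 degrees (1.0 is 5 degrees), then the closure, from 0 (fully open) to 1 (shut). A call has 1 to 20 rows; each row shifts and turns the commanded pose from where the row before left it, along the tool's axes as they then stand; what a row does not reach is not made up. A row lasts 1/12 s, in which the tool goes at most 41.7 mm and 7.16 degrees, less where a joint would pass 70% of its speed; a pose out of reach is approached as far as the arm can. A call is refused whole if a number of a shift passes 1 or a number of a turn 1, either way. A call with a gripper value outside its range is refused whole. The fingers move at their own pace and stop on an object; the grip force is fixed at half the most. Time passes only in rows, so rows that do not move let the fingers close. It gives the time, the measured TCP pose, the force, the opening and the grip force at its end, in the units of the state.
- ctrl.get_obs(): the state, without advancing time (a new reading comes with each control period).
- cams.get_image(name): name is "side" or "top"; returns a dict with "image" (400x640x3 uint8, red, green, blue), "camera_matrix" (3x3 intrinsics, pixels), "k1" (the pictures are not rectified: a ray, as slopes to the right and down, at radius r is drawn at 1 + k1 r^2 times it, then the intrinsics apply), "xyz" and "rotation" of the camera in the world. Camera axes: x right, y down, z forward; pixel columns grow to the right and rows downward; lengths in mm; the calibration is good to about 2 mm. A picture is of the moment at which its call begins. There is no depth.
- ctrl.close_job(): hands the job in; it is judged then, once.
Trained networks look in the newest picture that a camera, given by its name, has taken for a name from the list of things; names that differ only in an ending like _2 or _b are one class to them, and where a whole thing is asked for, a point or a joint stands for the part that bears it (a point fixed in the world has none). Each returns a list of dicts, best first, with "p" (0 to 1); they miss things now and then, are a little off and sometimes report something else, mostly with a low value. They report only what shows in the picture. A call takes as long as a camera call. They do not tell look-alikes from the thing itself.
- cams.boxes_of(camera, thing): "rect" ([centre column, centre row, width, height] in pixels, round what is visible of it).
- cams.cut_out(camera, thing): "pixels" (400x640 bool, what is visible of it) and "rect" ([centre column, centre row, width, height] in pixels, round what is visible of it).
The state is a dict: "t": time; "qpos": joint angles; "qvel": joint speeds; "joint_torque": joint torques, N m; "ee_pos": TCP position; "orientation": TCP orientation; "ft_force": force on the tool from outside, world axes, zero at the start; "moment": the same for the moment, N m; "width": finger opening in mm; "grasp_force": force on a finger pad.
Only numpy, scipy, OpenCV 4.12 (cv2) and the standard library are available. Lean on these libraries where they do the work, as an engineer would, in place of code of your own. Each camera call takes 0.05 s, during which the arm holds its last target. There are 200 camera calls.

## Task

Move the four coder parts from the grey inspection rack to the dark steel kit rack: stand the slim guide roller, the spool hub and the thick drive roller each upright, right down in the wooden nest bored for its size (the smallest recess for the slimmest, the largest for the thickest), and lay the heater block gently and squarely on top of the pile of heater blocks. Let go of everything, and do not knock the dial gauge on the way.

Things in the scene. Friction and masses are not known exactly. Their poses are not given: they have to be found in the camera images.
- guide_roller: the slim one: white nylon guide roller, plain cylinder 24 mm in diameter from 3 to 63 mm above its foot, on a thin steel end disc 22 mm across; a steel shaft stub 3 mm more on top (66 mm in all). About 0.07 kg. Stands upright in one of the bays of the inspection rack. Origin under the centre of its foot, z up along its axis.
- spool_hub: the middle one: black ribbon spool hub, foot flange 40 mm in diameter and 6 mm high, then a rubber body 34 mm in diameter up to 48 mm, with a shiny steel cap nut (23 mm across, domed) on top up to 66 mm. Grip it by the body. About 0.15 kg. Stands upright in one of the bays of the inspection rack. Origin under the centre of its foot, z up along its axis.
- drive_roller: the thick one: black knurled rubber drive roller, 58 mm in diameter (60 mm over the knurl) and 50 mm high, with a steel shaft stub 12 mm thick and 10 mm high on top. About 0.25 kg. Stands upright in one of the bays of the inspection rack. Origin under the centre of its foot, z up along its axis.
- heater_block: flat aluminium heater block, 44 mm along its x, 60 mm along its y, 24 mm high, with a small brass patch on top. Origin under its centre. About 0.17 kg. Lies in one of the bays of the inspection rack, its long side roughly along the row.
- nest_small: fixed plywood block 84 x 84 mm, 24 mm high, with a round recess 40 mm across and 14 mm deep in its top, for the guide roller (foot 22 mm across). Origin under the block's centre; recess floor 10 mm and top 24 mm above it. Sits in the kit rack: low fixed dark steel tray, four 90 mm bays in a row along the nests' common y axis, lips 12 mm above the bench, a white spacer ring in its end bay.
- nest_medium: fixed plywood block 84 x 84 mm, 24 mm high, with a round recess 56 mm across and 14 mm deep in its top, for the spool hub (foot 40 mm across). Origin under the block's centre; recess floor 10 mm and top 24 mm above it. Sits in the kit rack: low fixed dark steel tray, four 90 mm bays in a row along the nests' common y axis, lips 12 mm above the bench, a white spacer ring in its end bay.
- nest_large: fixed plywood block 84 x 84 mm, 24 mm high, with a round recess 74 mm across and 14 mm deep in its top, for the drive roller (foot 58 mm across). Origin under the block's centre; recess floor 10 mm and top 24 mm above it. Sits in the kit rack: low fixed dark steel tray, four 90 mm bays in a row along the nests' common y axis, lips 12 mm above the bench, a white spacer ring in its end bay.
- pile: fixed pile of heater blocks like the loose one, in one of the kit rack's four bays; its height differs from start to start, the top 30 to 65 mm above the bench. Origin at the centre of the uppermost block's top face; x along that block's 44 mm side, y along its 60 mm side.
- rack: inspection rack in which the four parts stand at the start: low fixed grey plastic tray, four 90 mm bays in a row along its y axis and a narrow end bay with two loose cap nuts; floor 4 mm, lips 12 mm above the bench. Origin on the bench, at the middle of the four bays. At some starts nearer the robot than the kit rack, at others farther.
- gauge: dial gauge on a stand, loose on the bench at the robot's left: grey magnetic foot 60 x 50 mm and 40 mm high, steel column up to 190 mm, round steel dial 56 mm across, 40 to 57 mm in front of the foot's centre (-x) at 150 mm height. Origin under the foot's centre. Only to be left alone.
Mind the look-alikes: they are no part of the job. What is shaped like the heater_block but orange, purple or red is not meant.

How it is judged:
By the outcome, as a careful person would: the job done as asked, in the order asked, and still so for the second after the job is handed in, with the robot touching nothing.
It also fails if it takes over 102 s, if anything falls off the work surface, if the arm or the gripper's body presses on something with over 40 N, if the wrist force passes 120 N, or if a joint passes its speed limit or range.

## Working session

There is one attempt and no reset: what is moved stays moved. The work goes in short steps, Python scripts to look and compute and a tool call to move; the robot and the scene stay as the last step left them, time stands still between calls to the robot, and variables do not carry over. Pictures are saved under pics/ and viewed, at most 14 in all, crops included, and the job is handed in when it is done.

Besides the shell and the picture viewer there is one more tool, called as name(argument=value, ...) on one line, values as JSON. move_arm: Moves the arm, as the interface text tells. Its arguments: {"type":"object","properties":{"steps":{"type":"array"}},"required":["steps"]}

```bash
mkdir -p pics; cat > h.py <<'E'
import numpy as np, cv2
from workcell import ctrl, cams
def snap(n,f=None):
    d=cams.get_image(n)
    if f: cv2.imwrite('pics/'+f,d['image'][:,:,::-1])
    return d
def pix2world(d,u,v,z):
    K=np.array(d['camera_matrix']);x=(u-K[0,2])/K[0,0];y=(v-K[1,2])/K[1,1]
    a,b=x,y
    for _ in range(20):
        s=1+d['k1']*(a*a+b*b);a,b=x/s,y/s
    r=np.array(d['rotation'])@[a,b,1];o=np.array(d['xyz'])
    return o+r*(z-o[2])/r[2]
def proj(d,p):
    K=np.array(d['camera_matrix']);c=np.array(d['rotation']).T@(np.array(p)-d['xyz'])
    a,b=c[0]/c[2],c[1]/c[2];s=1+d['k1']*(a*a+b*b)
    return np.array([K[0,0]*a*s+K[0,2],K[1,1]*b*s+K[1,2]])
E
python3 - <<'E'
from h import *
np.set_printoptions(precision=3,suppress=True)
for c in('top','side'):
    d=snap(c,c+'0.png');print(c,d['xyz'],np.array(d['rotation']).tolist(),d['k1'],d['camera_matrix'])
    for t in 'guide_roller spool_hub drive_roller heater_block nest_small nest_medium nest_large pile gauge rack'.split():
        for b in cams.cut_out(c,t)[:4]:
            r=b['rect'];
            if b['p']>.2:print(t,round(b['p'],2),np.round(r,1),pix2world(d,r[0],r[1],24)[:2])
E
```

```text
top [ 395.962   15.596 1232.622] [-2.190910621999551, 2.121617861051386, -0.19068040620977592] -0.05416387307940992 [[395.698   0.    321.276]
 [  0.    395.698 203.434]
 [  0.      0.      1.   ]]Traceback (most recent call last):
  File "<stdin>", line 8, in <module>
  File "h.py", line 13, in pix2world
    return o+r*(z-o[2])/r[2]
                        ~^^^
IndexError: invalid index to scalar variable.
```

View pics/top0.png

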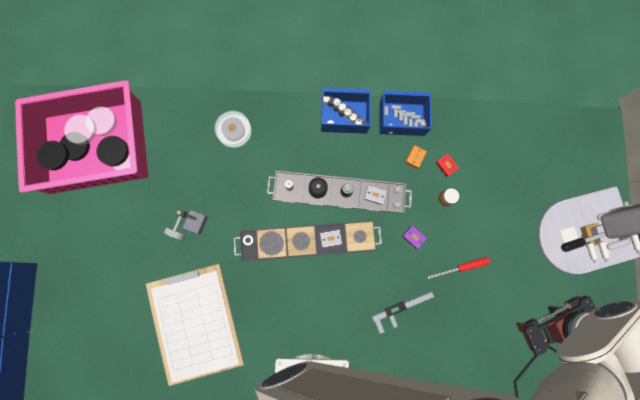

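```bash
sed -i "s/np.array(d\['rotation'\])/cv2.Rodrigues(np.array(d['rotation'],float))[0]/" h.py
python3 - <<'E'
from h import *
np.set_printoptions(precision=1,suppress=True)
M={}
for c in('top','side'):
    d=snap(c,c+'1.png');print(c,d['xyz'],proj(d,[500,0,0]))
    for t in 'guide_roller spool_hub drive_roller heater_block nest_small nest_medium nest_large pile gauge rack'.split():
        for b in cams.cut_out(c,t)[:4]:
            r=b['rect'];
            if b['p']>.2:
                v,u=np.nonzero(b['pixels']);print(t,round(b['p'],2),np.array(r),pix2world(d,u.mean(),v.mean(),24)[:2],b['pixels'].sum())
    if c=='top': cv2.imwrite('pics/topz.png',cv2.resize(d['image'][160:270,225:425,::-1],(800,440),interpolation=cv2.INTER_CUBIC))
E
```

```text
top [ 396.    15.6 1232.6] [315.5 229.1]
spool_hub 0.66 [349.  191.2  12.2  16.4] [621.6 -92.9] 131
spool_hub 0.41 [373.4 196.6  17.4  12.2] [ 610.  -181.8] 294
drive_roller 0.69 [315.2 186.5  19.3  17.4] [628.   -1.9] 342
heater_block 0.85 [447.3 166.1  19.8  21.6] [ 715.  -410.6] 314
heater_block 0.78 [411.1 236.3  19.   24. ] [ 483.  -301.9] 298
heater_block 0.75 [416.2 157.6  20.7  23.8] [ 741.  -309.8] 281
heater_block 0.64 [374.1 196.6  20.1  16.4] [ 609.7 -182.7] 276
nest_small 0.84 [360.9 234.1  33.   28.4] [ 481.6 -135.5] 794
nest_small 0.52 [348.8 189.6  11.1   8.7] [621.1 -92.7] 78
nest_medium 0.75 [302.7 240.3  31.8  27.5] [460.1  43.9] 745
nest_large 0.62 [274.6 245.1  28.9  32.2] [451.1 132.2] 788
pile 0.61 [331.2 238.9  14.4  15.3] [469.9 -49.2] 262
gauge 0.56 [184.5 224.8  45.4  30.3] [501.2 392.1] 647
rack 0.83 [337.3 193.6 144.2  42.4] [616.2 -63.4] 3089
side [292.6 666.3 918.1] [357.8 220.7]
guide_roller 0.51 [298.5 224.5  15.8  22.4] [628.9  79.1] 181
spool_hub 0.67 [329.1 175.3  18.4  24.6] [619.8 -94.5] 268
drive_roller 0.58 [314.9 201.8  20.6  32.7] [622.  -5.] 582
heater_block 0.74 [339.6 106.   21.5  18.9] [ 706.4 -396.2] 287
heater_block 0.64 [399.5 143.6  27.6  19.1] [ 476.7 -291.7] 356
heater_block 0.63 [345.3 157.9  23.   19. ] [ 604.  -173.3] 360
heater_block 0.52 [321.4 121.9  21.9  19.3] [ 729.3 -297.1] 304
nest_small 0.89 [385.  180.4  37.   25.3] [ 475.2 -132.6] 801
nest_medium 0.88 [367.1 232.8  40.9  33.7] [455.6  46.6] 1111
nest_large 0.94 [360.2 267.2  45.   45.3] [446.2 138.6] 1305
pile 0.61 [375.8 207.3  22.7  24.5] [466.7 -43.4] 451
gauge 0.81 [299.1 338.1  45.4  61.1] [505.6 353.2] 1578
rack 0.59 [321.5 192.4  96.3 122.2] [604.4 -10. ] 2565
```

View pics/side1.png

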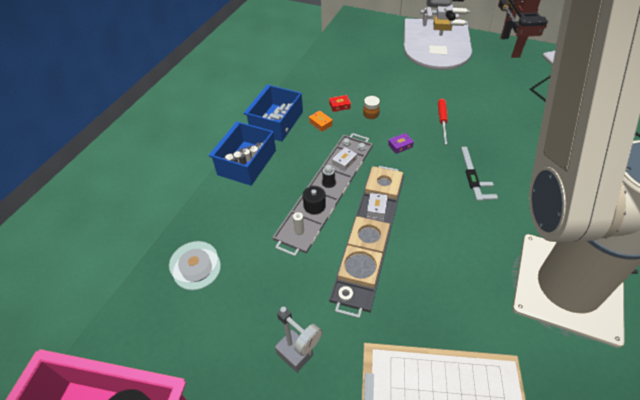

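View pics/topz.png

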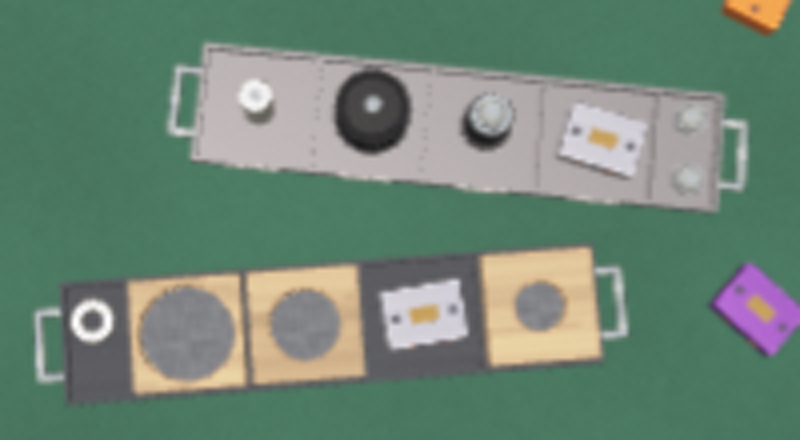

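```bash
python3 - <<'E'
from h import *
i=cv2.imread('pics/side1.png')
cv2.imwrite('pics/sidez.png',cv2.resize(i[130:310,270:420],(500,600),interpolation=cv2.INTER_CUBIC))
i=cv2.imread('pics/top1.png')
cv2.imwrite('pics/topz2.png',cv2.resize(i[170:260,230:410],(800,400),interpolation=cv2.INTER_CUBIC))
o=ctrl.get_obs();print(o['t'],o['ee_pos'],cv2.Rodrigues(np.array(o['orientation'],float))[0].round(3),o['width'])
E
```

```text
1.2 [ 267.25391368 -564.94662636  222.65903634] [[ 0.904  0.428 -0.   ]
 [ 0.428 -0.904  0.   ]
 [-0.    -0.    -1.   ]] 88.03047220175623
```

View pics/sidez.png

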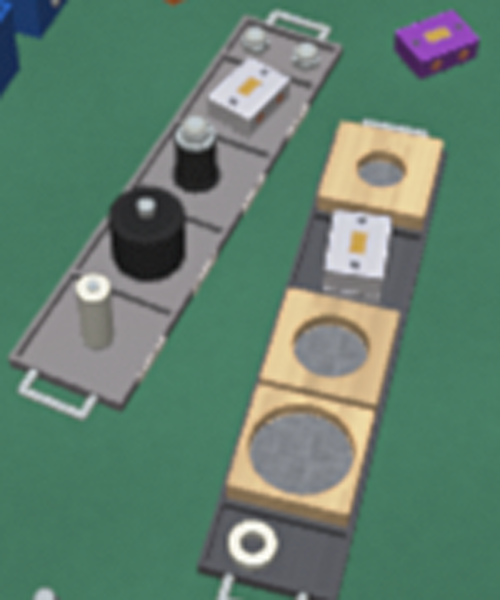

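```bash
python3 - <<'E'
from h import *
np.set_printoptions(precision=1,suppress=True)
T=snap('top');S=snap('side')
P={'guide':(256,96,93,286,68),'spool':(490,114,197,128,68),'drive':(373,104,146,204,64),'heater':(603,139,249,87,28),
'small':(540,305,381,169,24),'med':(305,324,332,346,24),'large':(186,333,302,450,24),'pile':(424,314,358,243,45)}
from scipy.optimize import least_squares
for k,(a,b,c,e,z) in P.items():
    t=np.array([(a+.5)/4-.5+225,(b+.5)/4-.5+160]);s=np.array([(c+.5)*.3-.5+270,(e+.5)*.3-.5+130])
    r=least_squares(lambda p:np.r_[proj(T,p)-t,proj(S,p)-s],[500,0,z])
    print(k,pix2world(T,*t,z),pix2world(S,*s,z),'tri',r.x,np.abs(r.fun).max())
# yaw edges: heater & pile top (minAreaRect of bright, low-saturation mask in both)
for n,d,tz in(('top',T,0),('side',S,0)):
    g=d['image'].astype(int)
    for t,z in(('heater_block',28),('pile',45)):
        for b in cams.cut_out(n,t)[:5]:
            r=b['rect'];w=pix2world(d,r[0],r[1],z)
            if abs(w[1]+180)>30 and abs(w[1]+48)>25: continue
            m=b['pixels']&(g.min(2)>150);v,u=np.nonzero(m)
            q=np.float32([pix2world(d,x,y,z)[:2] for x,y in zip(u,v)])
            if len(q)>20:print(n,t,b['p'],cv2.minAreaRect(q))
E
```

```text
guide [627.9  85.6  68. ] [623.5  88.   68. ] tri [626.5  85.3  63.9] 0.7201870335261447
spool [620.4 -90.1  68. ] [613.9 -84.5  68. ] tri [619.2 -91.4  59.9] 0.919688459997758
drive [625.7  -2.1  64. ] [620.9  -0.5  64. ] tri [623.9  -2.8  60.9] 0.794338471632841
heater [ 611.5 -182.1   28. ] [ 606.6 -180.    28. ] tri [ 609.8 -183.1   24.6] 0.7614487699575534
small [ 481.5 -135.5   24. ] [ 476.  -135.7   24. ] tri [ 478.5 -136.1   23.2] 1.002135196334848
med [461.4  43.7  24. ] [455.7  43.4  24. ] tri [458.  43.  23.] 1.1197523034342964
large [451.6 133.7  24. ] [446.2 134.1  24. ] tri [448.4 133.2  22. ] 1.0821598616998074
pile [470.5 -45.7  45. ] [464.7 -38.8  45. ] tri [468.5 -46.7  35. ] 0.8806369618051235
top heater_block 0.81 ((611.8234252929688, -181.61090087890625), (62.1662483215332, 43.39356994628906), 74.66588592529297)
top pile 0.57 ((469.56243896484375, -45.85247802734375), (40.88125228881836, 58.838035583496094), 11.180194854736328)
side heater_block 0.6 ((606.37890625, -179.05831909179688), (60.62039566040039, 45.1928825378418), 74.03380584716797)
```

move_arm(steps=[[[0, 0, 0], -1, 0], [[0, 0, 0], -1, 0], [[0, 0, 0], -1, 0], [[0, 0, 0], -1, 0], [[0, 0, 0], -1, 0], [[0, 0, 0], -1, 0], [[0, 0, 0], -1, 0], [[0, 0, 0], -1, 0], [[0, 0, 0], -1, 0], [[0, 0, 0], -1, 0], [[0, 0, 0], -1, 0], [[0, 0, 0], -1, 0], [[0, 0, 0], -0.94, 0], [[0, 0, 0], 0, 0]])

```text
t: 2.67
ee_pos: [267.2, -565.0, 222.7]
orientation: [-2.218, -2.225, 0.0]
ft_force: [-0.5, 0.3, -0.6]
width: 88.3
grasp_force: 0.0
```

move_arm(steps=[[[1, 0.55, 0], 0, 0], [[1, 0.55, 0], 0, 0], [[1, 0.55, 0], 0, 0], [[1, 0.55, 0], 0, 0], [[1, 0.55, 0], 0, 0], [[1, 0.55, 0], 0, 0], [[1, 0.55, 0], 0, 0], [[1, 0.55, 0], 0, 0], [[1, 0.55, 0], 0, 0], [[1, 0.55, 0], 0, 0], [[1, 0.55, 0], 0, 0], [[1, 0.55, 0], 0, 0], [[1, 0.55, 0], 0, 0], [[1, 0.55, 0], 0, 0], [[1, 0.55, 0], 0, 0], [[1, 0.55, 0], 0, 0], [[1, 0.55, 0], 0, 0], [[1, 0.55, 0], 0, 0], [[1, 0.55, 0], 0, 0], [[1, 0.55, 0], 0, 0]])

```text
t: 4.33
ee_pos: [542.7, -63.5, 222.8]
orientation: [2.224, 2.218, 0.0]
ft_force: [-0.3, -0.4, 0.4]
width: 87.7
grasp_force: 0.0
```

move_arm(steps=[[[1, 0.55, 0.7], 0, 0], [[1, 0.55, 0.7], 0, 0], [[1, 0.55, 0.7], 0, 0], [[1, 0.55, 0.7], 0, 0], [[1, 0.55, 0.7], 0, 0], [[1, 0.55, 0.7], 0, 0], [[0, 0, 0], 0, 0], [[0, 0, 0], 0, 0]])

```text
t: 5.0
ee_pos: [624.1, 86.2, 116.3]
orientation: [-2.22, -2.221, 0.003]
ft_force: [0.6, -0.2, 0.4]
width: 88.0
grasp_force: 0.0
```

```bash
python3 - <<'E'
from h import *
S=snap('side','s2.png');T=snap('top','t2.png')
o=ctrl.get_obs();p=o['ee_pos'];print(o['t'],p,cv2.Rodrigues(np.array(o['orientation'],float))[0].round(3),o['width'])
for d in(S,T):print(proj(d,p),[proj(d,np.array(p)+[s*51,0,0]) for s in(-1,1)])
u,v=proj(S,p).astype(int);print(u,v)
i=cv2.imread('pics/s2.png');cv2.imwrite('pics/s2z.png',cv2.resize(i[v-60:v+60,u-75:u+75],(750,600),interpolation=cv2.INTER_CUBIC))
E
```

```text
5.1 [624.36856944  84.6316304  117.95372856] [[ 0.001  1.    -0.   ]
 [ 1.    -0.001 -0.   ]
 [-0.    -0.    -1.   ]] 87.84547442855198
[296.38829043 200.99332969] [array([316.65146249, 207.38493641]), array([276.64014683, 194.76430052])]
[288.02395659 181.39909326] [array([287.25978277, 198.94581341]), array([288.78456683, 164.09885519])]
296 200
```

View pics/s2z.png

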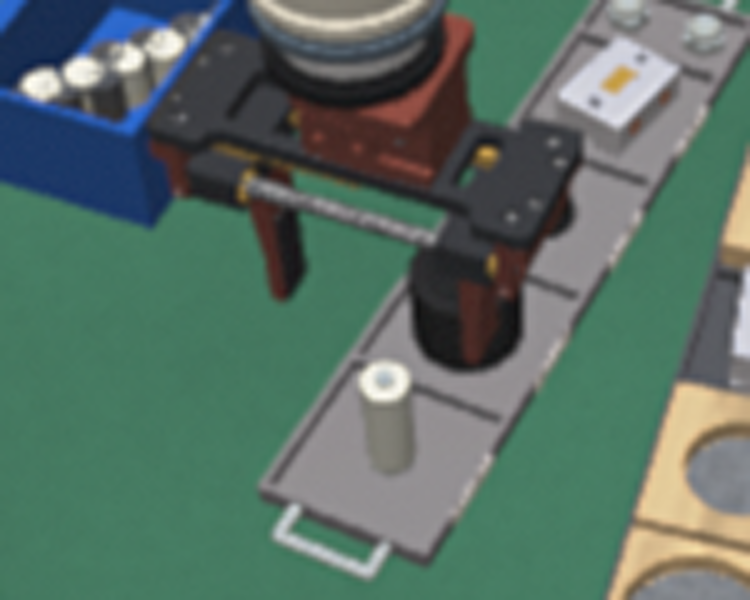

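move_arm(steps=[[[0.05, 0.05, 0.7], 0, 0], [[0, 0, 0.7], 0, 0], [[0, 0, 0.7], 0, 0], [[0, 0, 0.7], 0, 0], [[0, 0, 0.5], 0, 0], [[0, 0, 0.34], 0, 0], [[0, 0, 0], 0, 0.4], [[0, 0, 0], 0, 0.6], [[0, 0, 0], 0, 0.8], [[0, 0, 0], 0, 1], [[0, 0, 0], 0, 1], [[0, 0, 0], 0, 1], [[0, 0, 0], 0, 1], [[0, 0, 0], 0, 1], [[0, 0, 0], 0, 1], [[0, 0, 0], 0, 1], [[0, 0, 0], 0, 1]])

```text
t: 6.52
ee_pos: [625.9, 86.4, 26.7]
orientation: [2.221, 2.222, 0.0]
ft_force: [0.7, -0.7, 0.9]
width: 23.5
grasp_force: 30.0
```

move_arm(steps=[[[0, 0, -0.6], 0, 1], [[0, 0, -0.8], 0, 1], [[0, 0, -0.8], 0, 1], [[0, 0, -0.8], 0, 1], [[0, 0, 0], 0, 1], [[0, 0, 0], 0, 1]])

```text
t: 7.02
ee_pos: [626.7, 86.5, 103.4]
orientation: [2.22, 2.22, 0.004]
ft_force: [-0.9, 0.7, -0.5]
width: 23.4
grasp_force: 30.0
```

```bash
python3 - <<'E'
from h import *
S=snap('side','s3.png')
o=ctrl.get_obs();p=np.array(o['ee_pos']);print(o['t'],p,o['width'])
for z in(-23,40,43):print(proj(S,p+[0,0,z]))
for n in('side','top'):
  for b in cams.boxes_of(n,'guide_roller')[:2]:print(n,b)
i=cv2.imread('pics/s3.png');u,v=proj(S,p).astype(int);print(u-50,v-40)
cv2.imwrite('pics/s3z.png',cv2.resize(i[v-40:v+40,u-50:u+50],(750,600),interpolation=cv2.INTER_CUBIC))
E
```

```text
7.0667 [625.78376168  86.36044506 102.02699107] 23.668142945063455
[296.64352933 211.81503011]
[294.78510892 194.58283372]
[294.69227812 193.72209516]
side {'rect': [296.9, 205.4, 13.2, 20.1], 'p': 0.75}
245 165
```

View pics/s3z.png

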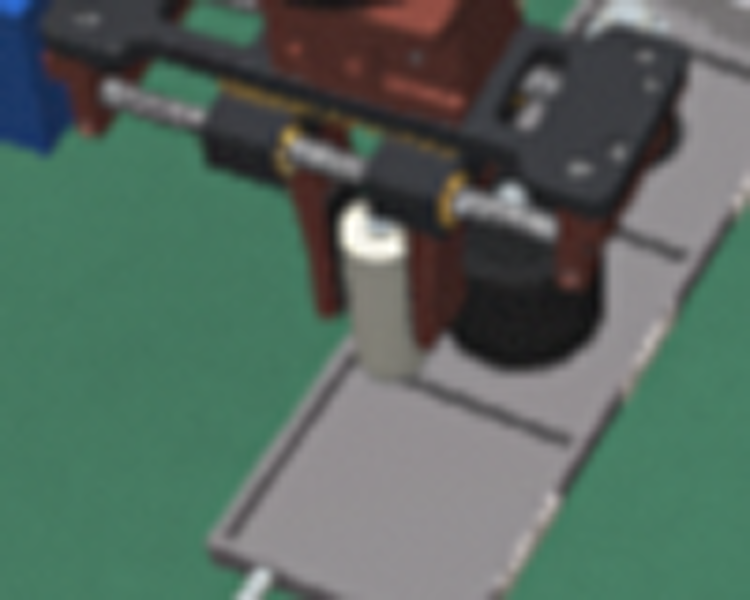

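move_arm(steps=[[[-0.89, -0.59, 0], 0, 1], [[-0.89, -0.59, 0], 0, 1], [[-0.89, -0.59, 0], 0, 1], [[-0.89, -0.59, 0], 0, 1], [[-0.89, -0.59, 0], 0, 1], [[-0.89, -0.59, 0], 0, 1], [[-0.89, -0.59, 0], 0, 1], [[-0.89, -0.59, 0], 0, 1], [[-0.89, -0.59, 0], 0, 1], [[-0.89, -0.59, 0], 0, 1], [[0, 0, 0], 0, 1], [[0, 0, 0.7], 0, 1], [[0, 0, 0.7], 0, 1], [[0, 0, 0.3], 0, 1], [[0, 0, 0], 0, 1], [[0, 0, 0], 0, 1]])

```text
t: 8.5
ee_pos: [478.1, -135.7, 58.6]
orientation: [-2.22, -2.221, 0.001]
ft_force: [0.4, 0.8, -0.8]
width: 23.8
grasp_force: 30.0
```

```bash
python3 - <<'E'
from h import *
np.set_printoptions(precision=1,suppress=True)
S=snap('side','s4.png')
o=ctrl.get_obs();print(o['t'],o['ee_pos'],o['ft_force'])
i=cv2.imread('pics/s4.png');u,v=384,180
cv2.imwrite('pics/s4z.png',cv2.resize(i[v-40:v+40,u-50:u+50],(750,600),interpolation=cv2.INTER_CUBIC))
P={'guide':(93,286,68),'spool':(197,128,68),'drive':(146,204,64),'heater':(249,87,28),
'small':(381,169,24),'med':(332,346,24),'large':(302,450,24),'pile':(358,243,38)}
for k,(c,e,z) in P.items():
    print(k,pix2world(S,(c+.5)*.3-.5+270,(e+.5)*.3-.5+130-1.2,z))
E
```

```text
8.55 [ 478.6 -135.9   59.2] [ 0.2 -0.  -0.1]
guide [625.   84.7  68. ]
spool [615.6 -88.5  68. ]
drive [622.5  -4.2  64. ]
heater [ 608.3 -184.5   28. ]
small [ 477.3 -139.8   24. ]
med [456.9  40.   24. ]
large [447.3 131.1  24. ]
pile [467.3 -48.2  38. ]
```

View pics/s4z.png

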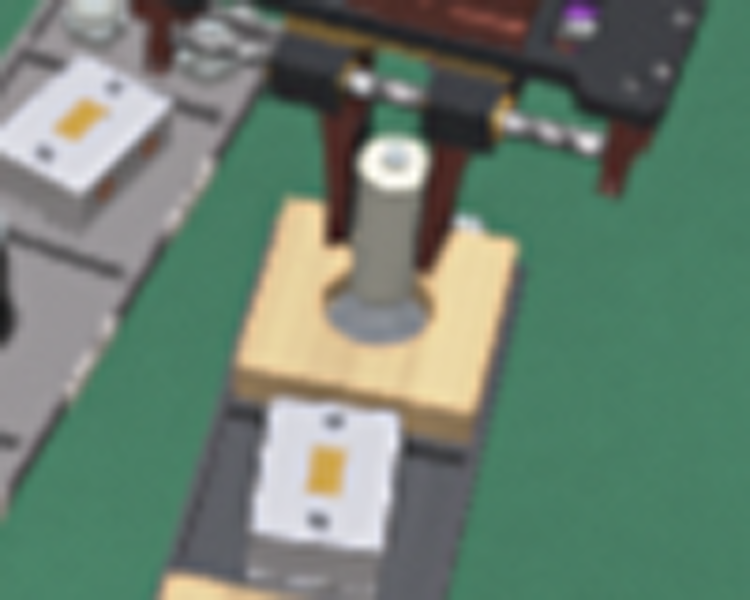

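move_arm(steps=[[[0, 0.04, 0.5], 0, 1], [[0, 0, 0.35], 0, 1], [[0, 0, 0.15], 0, 1], [[0, 0, 0.05], 0, 1], [[0, 0, 0], 0, 1], [[0, 0, 0], 0, 1]])

```text
t: 9.05
ee_pos: [480.2, -136.3, 35.0]
orientation: [2.22, 2.221, 0.001]
ft_force: [-3.8, 1.8, 21.6]
width: 23.5
grasp_force: 30.0
```

move_arm(steps=[[[0, 0, -0.06], 0, 0.6], [[0, 0, 0], 0, 0.5], [[0, 0, 0], 0, 0.3], [[0, 0, 0], 0, 0], [[0, 0, 0], 0, 0], [[0, 0, -0.6], 0, 0], [[0, 0, -0.8], 0, 0], [[0, 0, -0.8], 0, 0], [[0, 0, -0.8], 0, 0], [[0, 0, -0.4], 0, 0]])

```text
t: 9.88
ee_pos: [480.2, -136.4, 121.1]
orientation: [2.22, 2.22, 0.001]
ft_force: [0.9, -0.1, -0.3]
width: 85.9
grasp_force: 0.0
```

move_arm(steps=[[[0.31, 0.92, 0], 0, 0], [[0.31, 0.92, 0], 0, 0], [[0.31, 0.92, 0], 0, 0], [[0.31, 0.92, 0], 0, 0], [[0.32, 0.92, 0], 0, 0], [[0.32, 0.92, 0], 0, 0], [[0, 0, 0], 0, 0], [[0, 0, 0], 0, 0]])

```text
t: 10.55
ee_pos: [617.7, -88.6, 118.5]
orientation: [-2.219, -2.223, 0.001]
ft_force: [-0.5, -0.1, -1.1]
width: 87.7
grasp_force: 0.0
```

```bash
python3 - <<'E'
from h import *
S=snap('side','s5.png');T=snap('top','t5.png')
o=ctrl.get_obs();print(o['t'],o['ee_pos'])
i=cv2.imread('pics/s5.png');a=cv2.resize(i[130:220,310:420],(600,491),interpolation=cv2.INTER_CUBIC)
i=cv2.imread('pics/t5.png');b=cv2.resize(i[215:260,340:385],(200,200),interpolation=cv2.INTER_CUBIC)
c=np.zeros((491,800,3),np.uint8);c[:,:600]=a;c[:200,600:]=b;cv2.imwrite('pics/s5z.png',c)
E
```

```text
10.65 [616.06294185 -89.16220045 118.57308866]
```

View pics/s5z.png

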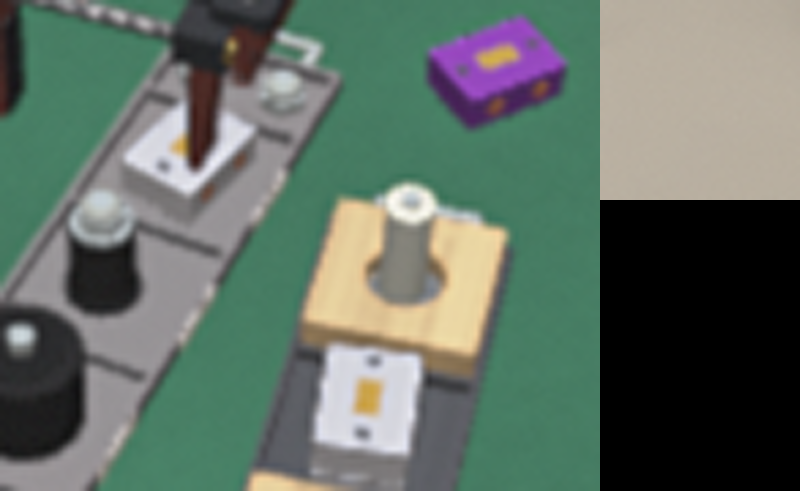

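move_arm(steps=[[[0, 0.03, 0.8], 0, 0], [[0, 0, 0.8], 0, 0], [[0, 0, 0.8], 0, 0], [[0, 0, 0.8], 0, 0], [[0, 0, 0.5], 0, 0], [[0, 0, 0.2], 0, 0], [[0, 0, 0], 0, 0.3], [[0, 0, 0], 0, 0.5], [[0, 0, 0], 0, 0.7], [[0, 0, 0], 0, 0.8], [[0, 0, 0], 0, 0.8], [[0, 0, 0], 0, 1], [[0, 0, 0], 0, 1], [[0, 0, 0], 0, 1], [[0, 0, 0], 0, 1]])

```text
t: 11.9
ee_pos: [618.6, -89.2, 22.2]
orientation: [2.221, 2.221, 0.001]
ft_force: [1.9, 1.1, 0.9]
width: 33.3
grasp_force: 30.0
```

```bash
python3 - <<'E'
from h import *
S=snap('side')
for z in(10,17,24):print(z,proj(S,[480,-137,z+63])+[0,1.2],proj(S,[480,-137,z])+[0,1.2])
zs=[ctrl.get_obs()];print(zs[0]['t'],zs[0]['ee_pos'],zs[0]['width'],zs[0]['grasp_force'],zs[0]['ft_force'])
E
```

```text
10 [384.1399534  168.07272526] [382.27595235 184.29858996]
17 [384.35649547 166.18787985] [382.47581628 182.55871229]
24 [384.57501874 164.28581536] [382.67743626 180.80356978]
11.95 [618.61119438 -89.14692473  22.18337625] 33.574427119664186 30.00030219554901 [ 0.99662194 -0.36047848  2.15078689]
```

move_arm(steps=[[[0, 0, -0.5], 0, 1], [[0, 0, -0.8], 0, 1], [[0, 0, -0.8], 0, 1], [[0, 0, -0.8], 0, 1], [[0.66, -0.8, 0], 0, 1], [[0.66, -0.8, 0], 0, 1], [[0.66, -0.8, 0], 0, 1], [[0.66, -0.8, 0], 0, 1], [[0.66, -0.8, 0], 0, 1], [[0.67, -0.8, 0], 0, 1], [[0.67, -0.8, 0], 0, 1], [[0.67, -0.8, 0], 0, 1], [[0, 0, 0.8], 0, 1], [[0, 0, 0.6], 0, 1], [[0, 0, 0], 0, 1], [[0, 0, 0], 0, 1]])

```text
t: 13.28
ee_pos: [457.6, 43.6, 59.5]
orientation: [-2.22, -2.221, 0.002]
ft_force: [-0.1, -1.1, -1.5]
width: 33.7
grasp_force: 30.0
```

```bash
python3 - <<'E'
from h import *
S=snap('side','s6.png')
o=ctrl.get_obs();print(o['t'],o['ee_pos'],o['width'],o['ft_force'])
i=cv2.imread('pics/s6.png');u,v=367,225
cv2.imwrite('pics/s6z.png',cv2.resize(i[v-40:v+40,u-50:u+50],(750,600),interpolation=cv2.INTER_CUBIC))
E
```

```text
13.3333 [458.27743637  43.5171662   59.96577709] 33.59770006848399 [-0.27156186 -0.61740782 -2.06458956]
```

View pics/s6z.png

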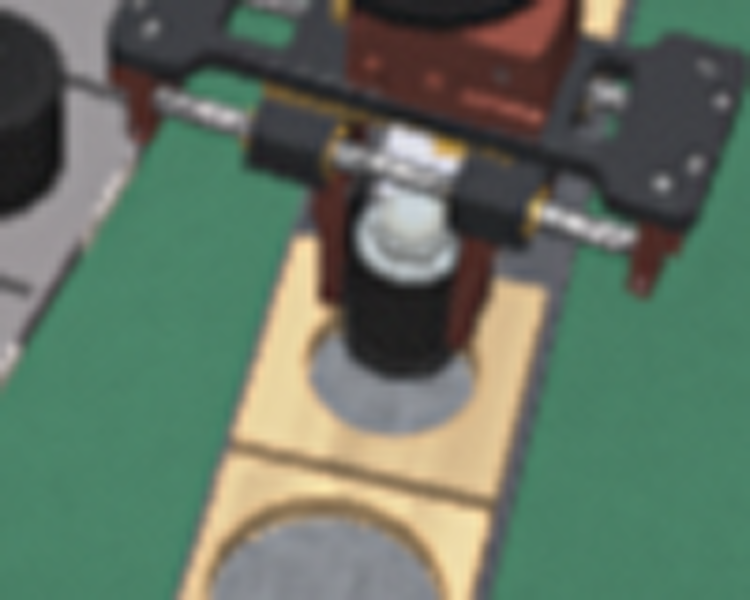

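move_arm(steps=[[[0.06, 0.08, 0.3], 0, 1], [[0, 0, 0.5], 0, 1], [[0, 0, 0.3], 0, 1], [[0, 0, 0.1], 0, 1], [[0, 0, 0], 0, 1], [[0, 0, 0], 0, 1]])

```text
t: 13.83
ee_pos: [461.0, 45.0, 30.2]
orientation: [2.221, 2.221, 0.002]
ft_force: [-1.2, -0.4, 7.2]
width: 33.5
grasp_force: 30.0
```

move_arm(steps=[[[0, 0, 0], 0, 0.5], [[0, 0, 0], 0, 0.4], [[0, 0, 0], 0, 0.2], [[0, 0, 0], 0, 0], [[0, 0, 0], 0, 0], [[0, 0, -0.6], 0, 0], [[0, 0, -0.8], 0, 0], [[0, 0, -0.8], 0, 0], [[0, 0, -0.8], 0, 0], [[0, 0, -0.4], 0, 0], [[0, 0, 0], 0, 0]])

```text
t: 14.75
ee_pos: [461.5, 45.2, 116.2]
orientation: [2.219, 2.22, 0.005]
ft_force: [0.1, 0.1, -0.5]
width: 87.9
grasp_force: 0.0
```

move_arm(steps=[[[-0.23, 0.81, 0], 0, 0], [[-0.23, 0.81, 0], 0, 0], [[-0.23, 0.81, 0], 0, 0], [[-0.23, 0.81, 0], 0, 0], [[-0.24, 0.81, 0], 0, 0], [[-0.24, 0.81, 0], 0, 0], [[-0.24, 0.81, 0], 0, 0], [[-0.24, 0.81, 0], 0, 0], [[0, 0, 0], 0, 0], [[0, 0, 0], 0, 0]])

```text
t: 15.58
ee_pos: [621.6, -2.1, 112.7]
orientation: [-2.221, -2.22, 0.002]
ft_force: [-0.2, 0.8, 0.0]
width: 88.1
grasp_force: 0.0
```

move_arm(steps=[[[0, 0, 0.8], 0, 0], [[0, 0, 0.8], 0, 0], [[0, 0, 0.6], 0, 0], [[0, 0, 0.6], 0, 0], [[0, 0, 0.5], 0, 0], [[0, 0, 0.4], 0, 0], [[0, 0, 0], 0, 0.2], [[0, 0, 0], 0, 0.3], [[0, 0, 0], 0, 0.4], [[0, 0, 0], 0, 0.5], [[0, 0, 0], 0, 0.7], [[0, 0, 0], 0, 0.9], [[0, 0, 0], 0, 0.9], [[0, 0, 0], 0, 0.9]])

```text
t: 16.75
ee_pos: [622.9, -1.9, 22.8]
orientation: [2.22, 2.221, 0.002]
ft_force: [1.4, 1.1, 6.9]
width: 57.5
grasp_force: 30.0
```

move_arm(steps=[[[0, 0, -0.5], 0, 0.9], [[0, 0, -0.8], 0, 0.9], [[0, 0, -0.8], 0, 0.9], [[0, 0, -0.8], 0, 0.9], [[0.68, -0.86, 0], 0, 0.9], [[0.68, -0.86, 0], 0, 0.9], [[0.68, -0.86, 0], 0, 0.9], [[0.68, -0.86, 0], 0, 0.9], [[0.68, -0.86, 0], 0, 0.9], [[0.68, -0.86, 0], 0, 0.9], [[0.68, -0.87, 0], 0, 0.9], [[0.68, -0.87, 0], 0, 0.9], [[0, 0, 0.8], 0, 0.9], [[0, 0, 0.6], 0, 0.9], [[0, 0, 0], 0, 0.9], [[0, 0, 0], 0, 0.9]])

```text
t: 18.08
ee_pos: [448.9, 133.9, 59.4]
orientation: [-2.22, -2.221, 0.003]
ft_force: [0.5, 0.3, -2.5]
width: 57.7
grasp_force: 30.0
```

```bash
python3 - <<'E'
from h import *
S=snap('side','s7.png')
o=ctrl.get_obs();print(o['t'],o['ee_pos'],o['width'],o['ft_force'])
i=cv2.imread('pics/s7.png');u,v=362,255
cv2.imwrite('pics/s7z.png',cv2.resize(i[v-40:v+40,u-50:u+50],(750,600),interpolation=cv2.INTER_CUBIC))
E
```

```text
18.1333 [449.61377524 133.98685316  59.83929134] 57.60588416780869 [-0.04732408  0.32374244 -1.93515405]
```

View pics/s7z.png

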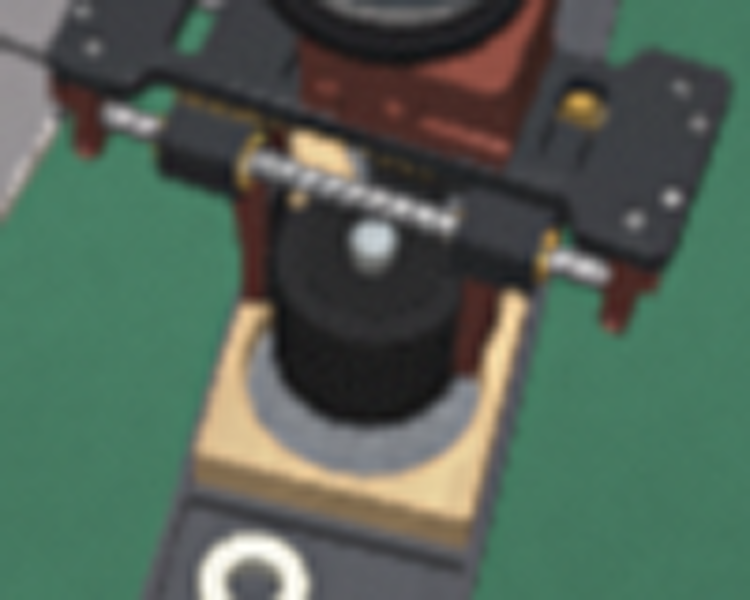

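move_arm(steps=[[[0, 0.02, 0.4], 0, 0.9], [[0, 0, 0.4], 0, 0.9], [[0, 0, 0.3], 0, 0.9], [[0, 0, 0.1], 0, 0.9], [[0, 0, 0.02], 0, 0.9], [[0, 0, 0], 0, 0.9], [[0, 0, 0], 0, 0.9]])

```text
t: 18.72
ee_pos: [450.5, 134.0, 29.7]
orientation: [2.221, 2.221, 0.001]
ft_force: [-2.5, -0.8, 20.5]
width: 57.7
grasp_force: 30.0
```

move_arm(steps=[[[0, 0, -0.03], 0, 0.3], [[0, 0, 0], 0, 0.2], [[0, 0, 0], 0, 0], [[0, 0, 0], 0, 0], [[0, 0, 0], 0, 0], [[0, 0, -0.6], 0, 0], [[0, 0, -0.8], 0, 0], [[0, 0, -0.8], 0, 0], [[0, 0, -0.8], 0, 0], [[0, 0, -0.4], 0, 0], [[0, 0, 0], 0, 0]])

```text
t: 19.63
ee_pos: [451.5, 134.5, 116.4]
orientation: [2.22, 2.22, 0.005]
ft_force: [1.4, -0.1, 0.1]
width: 87.6
grasp_force: 0.0
```

move_arm(steps=[[[-0.9, 0.45, 0], 0, 0], [[-0.9, 0.45, 0], 0, 0], [[-0.9, 0.45, 0], 0, 0], [[-0.9, 0.45, 0], 0, 0], [[-0.9, 0.45, 0], 0, 0], [[-0.9, 0.45, 0], 0, 0], [[-0.9, 0.45, 0], 0, 0], [[-0.9, 0.45, 0], 0, 0], [[-0.91, 0.45, 0], 0, 0], [[-0.91, 0.45, 0], 0, 0], [[-0.91, 0.45, 0], 0, 0], [[-0.91, 0.45, 0], 0, 0], [[-0.91, 0.45, 0], 0, 0], [[-0.91, 0.45, 0], 0, 0], [[0, 0, 0.5], 1, 0.3], [[0, 0, 0.8], 1, 0.3], [[0, 0, 0.8], 1, 0.3], [[0, 0, 0.4], 0.06, 0.3], [[0, 0, 0], 0, 0.3], [[0, 0, 0], 0, 0.3]])

```text
t: 21.3
ee_pos: [607.0, -182.1, 51.0]
orientation: [-2.493, -1.908, 0.002]
ft_force: [0.1, 0.4, 0.1]
width: 61.3
grasp_force: 0.0
```

```bash
python3 - <<'E'
from h import *
S=snap('side','s8.png')
o=ctrl.get_obs();print(o['t'],o['ee_pos'],cv2.Rodrigues(np.array(o['orientation'],float))[0].round(3)[:2],o['width'],o['ft_force'])
i=cv2.imread('pics/s8.png');a=cv2.resize(i[130:200,310:410],(800,560),interpolation=cv2.INTER_CUBIC)
cv2.imwrite('pics/s8z.png',a)
E
```

```text
21.35 [ 607.78305314 -182.29053667   52.10101058] [[ 0.261  0.965 -0.   ]
 [ 0.965 -0.261  0.   ]] 61.116282191802874 [-0.15876637 -0.37966641 -0.83017578]
```

View pics/s8z.png

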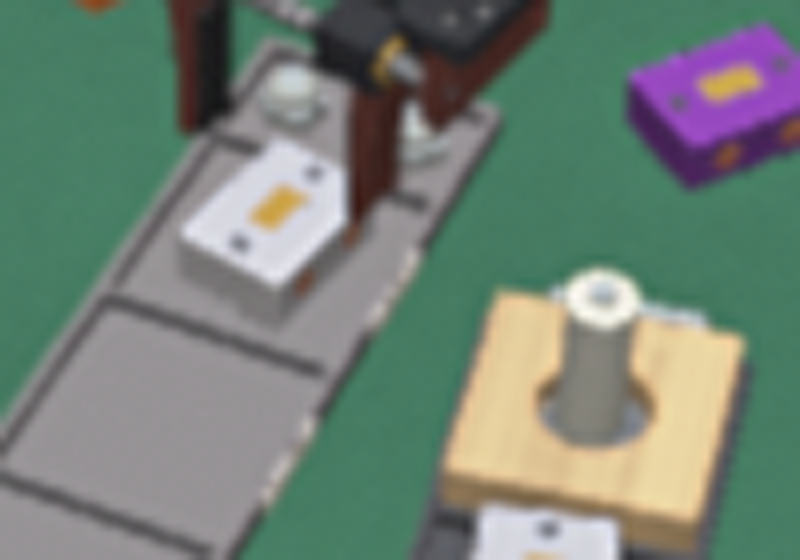

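move_arm(steps=[[[0, 0, 0.5], 0, 0.3], [[0, 0, 0.5], 0, 0.3], [[0, 0, 0.3], 0, 0.3], [[0, 0, 0.22], 0, 0.3], [[0, 0, 0], 0, 0.4], [[0, 0, 0], 0, 0.45], [[0, 0, 0], 0, 0.6], [[0, 0, 0], 0, 0.8], [[0, 0, 0], 0, 0.9], [[0, 0, 0], 0, 0.9], [[0, 0, 0], 0, 0.9]])

```text
t: 22.27
ee_pos: [607.8, -182.4, 14.4]
orientation: [2.497, 1.906, 0.0]
ft_force: [0.1, -0.1, -0.1]
width: 43.8
grasp_force: 30.0
```

move_arm(steps=[[[0, 0, -0.5], 0, 0.9], [[0, 0, -0.7], 0, 0.9], [[0, 0, -0.8], 0, 0.9], [[0, 0, -0.8], -1, 0.9], [[0, 0, -0.8], -1, 0.9], [[0, 0, 0], -1, 0.9], [[0, 0, 0], -1, 0.9], [[0, 0, 0], -1, 0.9], [[0, 0, 0], -0.1, 0.9], [[0.8, -0.56, 0], 0, 0.9], [[0.8, -0.56, 0], 0, 0.9], [[0.8, -0.56, 0], 0, 0.9], [[0.8, -0.56, 0], 0, 0.9], [[0.8, -0.56, 0], 0, 0.9], [[0.79, -0.56, 0], 0, 0.9], [[0.79, -0.56, 0], 0, 0.9], [[0.79, -0.56, 0], 0, 0.9], [[0, 0, 0.5], 0, 0.9], [[0, 0, 0.5], 0, 0.9], [[0, 0, 0], 0, 0.9]])

```text
t: 23.93
ee_pos: [468.0, -45.0, 78.4]
orientation: [-2.016, -2.407, 0.002]
ft_force: [-0.2, 0.5, -2.2]
width: 44.1
grasp_force: 30.0
```

```bash
python3 - <<'E'
from h import *
S=snap('side','s9.png')
o=ctrl.get_obs();p=np.array(o['ee_pos']);R=cv2.Rodrigues(np.array(o['orientation'],float))[0];print(o['t'],p,R.round(3)[:2],o['width'],o['ft_force'])
i=cv2.imread('pics/s9.png');a=cv2.resize(i[160:240,330:430],(750,600),interpolation=cv2.INTER_CUBIC)
cv2.imwrite('pics/s9z.png',a)
c=lambda q:(np.array(q)-[330,160]+.5)*7.5-.5
b=p[2]-10.4
for sx,sy in((-1,-1),(1,-1),(1,1),(-1,1)):
  # block corners top face expected
  w=p+R@[sx*30,sy*22,0]; print(sx,sy,[c(proj(S,[w[0],w[1],z])+[0,1.2]).round() for z in(b+24,b,38)])
E
```

```text
23.9833 [468.56337401 -45.2974942   78.9853036 ] [[-0.176  0.984 -0.002]
 [ 0.984  0.176  0.   ]] 43.728383586943906 [ 0.87484384  0.99131334 -3.11198316]
-1 -1 [array([441., 163.]), array([434., 212.]), array([427., 271.])]
1 -1 [array([416., 300.]), array([410., 348.]), array([403., 407.])]
1 1 [array([279., 279.]), array([275., 327.]), array([271., 385.])]
-1 1 [array([308., 144.]), array([304., 192.]), array([299., 252.])]
```

View pics/s9z.png

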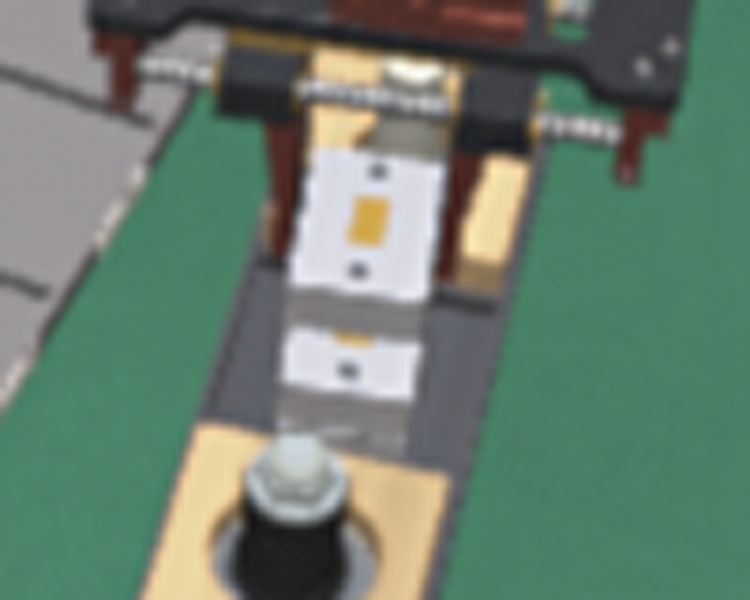

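```bash
python3 - <<'E'
from h import *
i=cv2.imread('pics/s9.png')[160:240,330:430]
g=cv2.resize(i.min(2),(750,600),interpolation=cv2.INTER_CUBIC);m=(g>175).astype(np.uint8)
n,l,st,ce=cv2.connectedComponentsWithStats(m)
for k in range(1,n):
    x,y,w,h,a=st[k]
    if a<3000: continue
    M=l==k;print(st[k])
    cols=np.arange(x+int(.15*w),x+int(.85*w));low=[np.nonzero(M[:,c])[0].max() for c in cols]
    f=np.polyfit(cols,low,1);print(' low',f,'at360',np.polyval(f,360))
    rows=np.arange(y+int(.3*h),y+int(.75*h))
    for nm,fn in(('L',np.min),('R',np.max)):
        e=[fn(np.nonzero(M[r])[0]) for r in rows];q=np.polyfit(rows,e,1);print(' ',nm,q,'at',rows.mean(),np.mean(e))
S=snap('side');c=lambda q:(np.array(q)-[330,160]+.5)*7.5-.5
def corners(x,y,z,yaw):
    ca,sa=np.cos(yaw),np.sin(yaw)
    return [c(proj(S,[x+ca*a-sa*b,y+sa*a+ca*b,z])).round(1) for a,b in((22,30),(-22,30),(-22,-30),(22,-30))]
for yw in(8,10.2,12):print(yw,'held',corners(468.6,-45.3,92.6,np.radians(yw)),'pile',corners(468.6,-45.3,38,np.radians(yw)))
E
```

```text
[  291   142   151   160 16153]
 low [1.63851173e-01 2.33527491e+02] at360 292.51391289014293
  L [-2.34982957e-01  3.54085879e+02] at 225.5 301.09722222222223
  R [-1.25860184e-01  4.62075916e+02] at 225.5 433.69444444444446
[ 283  328  137   72 6704]
 low [1.41596582e-01 3.42672481e+02] at360 393.64725085910646
  L [2.03877005e-02 2.76710004e+02] at 365.0 284.1515151515151
  R [-2.43649733e-01  5.03992758e+02] at 365.0 415.06060606060606
8 held [array([276.1, 267.5]), array([412.3, 292.6]), array([443.4, 156.8]), array([311.6, 133.5])] pile [array([267.9, 374. ]), array([399. , 398.9]), array([429.4, 264.5]), array([302.4, 241.3])]
10.2 held [array([279.2, 270.1]), array([416.3, 291.2]), array([440.3, 154.4]), array([307.7, 134.8])] pile [array([270.9, 376.5]), array([402.8, 397.5]), array([426.4, 262.1]), array([298.7, 242.5])]
12 held [array([281.8, 272.1]), array([419.5, 290. ]), array([437.7, 152.4]), array([304.6, 135.9])] pile [array([273.4, 378.5]), array([405.9, 396.3]), array([423.9, 260.2]), array([295.6, 243.6])]
```

move_arm(steps=[[[-0.1, 0.02, 0.2], -0.3, 0.9], [[0, 0, 0.4], 0, 0.9], [[0, 0, 0.3], 0, 0.9], [[0, 0, 0.1], 0, 0.9], [[0, 0, 0], 0, 0.9], [[0, 0, 0], 0, 0.9]])

```text
t: 24.53
ee_pos: [469.9, -47.9, 53.9]
orientation: [-1.983, -2.435, 0.001]
ft_force: [0.2, 0.1, -2.2]
width: 43.6
grasp_force: 30.0
```

```bash
python3 - <<'E'
from h import *
S=snap('side','s10.png')
o=ctrl.get_obs();p=np.array(o['ee_pos']);R=cv2.Rodrigues(np.array(o['orientation'],float))[0];print(o['t'],p,R.round(3)[:2],o['width'],o['ft_force'])
i=cv2.imread('pics/s10.png')[160:240,330:430];b=cv2.resize(i,(750,600),interpolation=cv2.INTER_CUBIC);cv2.imwrite('pics/s10z.png',b)
c=lambda q:(np.array(q)-[330,160]+.5)*7.5-.5
yaw=np.arctan2(R[1,1],R[0,1])
def corners(x,y,z):
    ca,sa=np.cos(yaw),np.sin(yaw)
    return [c(proj(S,[x+ca*a-sa*b,y+sa*a+ca*b,z])).round(1) for a,b in((22,30),(-22,30),(-22,-30),(22,-30))]
bz=p[2]-10.4
print(np.degrees(yaw),corners(p[0],p[1],bz+24),corners(p[0],p[1],bz),[corners(p[0],p[1],z)[:2] for z in(36,40)])
g=cv2.resize(i.min(2),(750,600),interpolation=cv2.INTER_CUBIC);m=(g>175).astype(np.uint8)
n,l,st,ce=cv2.connectedComponentsWithStats(m)
for k in range(1,n):
    x,y,w,h,a=st[k]
    if a<800: continue
    M=l==k;print(st[k])
    cols=np.arange(x+int(.15*w),x+int(.85*w));low=[np.nonzero(M[:,q])[0].max() for q in cols]
    f=np.polyfit(cols,low,1);print(' low',f,'at350',np.polyval(f,350))
E
```

```text
24.5833 [470.14588789 -47.88989591  54.1732947 ] [[-0.203  0.979 -0.   ]
 [ 0.979  0.203  0.   ]] 44.005919413200964 [-0.46962544 -0.07771575 -3.06934643]
11.691037307976723 [array([275.6, 314.1]), array([410.6, 332.4]), array([429.7, 196.1]), array([299.1, 179.1])] [array([272. , 360.3]), array([404.7, 378.6]), array([423.7, 242.8]), array([295.3, 225.9])] [[array([270.8, 374.9]), array([402.9, 393.2])], [array([271.4, 367.4]), array([403.8, 385.7])]]
[  284   183   151   162 16077]
 low [1.25142958e-01 2.89051344e+02] at350 332.85137919742056
[ 283  367  129   33 2114]
 low [1.42865374e-01 3.42497148e+02] at350 392.50002881014115
[ 251  435   95   45 2438]
 low [6.51080263e-02 4.51463696e+02] at350 474.2515047141913
```

View pics/s10z.png

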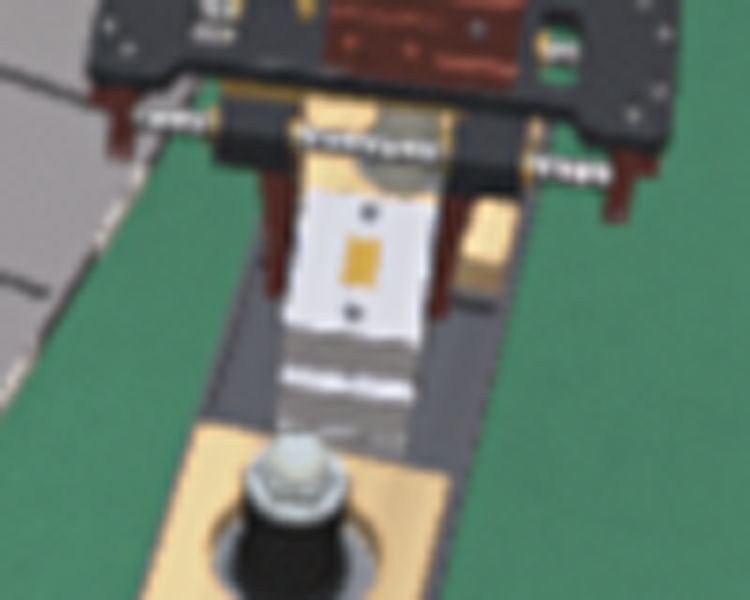

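move_arm(steps=[[[0, 0, 0.08], 0.1, 0.9], [[0, 0, 0.06], 0, 0.9], [[0, 0, 0.05], 0, 0.9], [[0, 0, 0], 0, 0.9], [[0, 0, 0], 0, 0.9]])

```text
t: 25.0
ee_pos: [470.1, -47.9, 49.4]
orientation: [-1.994, -2.428, 0.0]
ft_force: [0.1, 0.3, -1.7]
width: 43.6
grasp_force: 30.0
```

move_arm(steps=[[[0, 0, 0.04], 0, 0.9], [[0, 0, 0], 0, 0.9]])

```text
t: 25.17
ee_pos: [470.2, -47.9, 49.1]
orientation: [1.994, 2.428, 0.0]
ft_force: [-2.8, 0.6, 7.7]
width: 43.9
grasp_force: 30.0
```

move_arm(steps=[[[0, 0, -0.02], 0, 0.5], [[0, 0, 0], 0, 0.4], [[0, 0, 0], 0, 0.3], [[0, 0, 0], 0, 0.2], [[0, 0, 0], 0, 0.2], [[0, 0, -0.5], 0, 0.2], [[0, 0, -0.8], 0, 0.1], [[0, 0, -0.9], 0, 0], [[0, 0, -0.9], 0, 0], [[0, 0, -0.9], 0, 0], [[-0.9, 0.5, -0.5], 0, 0], [[-0.9, 0.5, 0], 0, 0], [[-0.9, 0.5, 0], 0, 0], [[-0.9, 0.5, 0], 0, 0], [[-0.9, 0.5, 0], 0, 0], [[-0.9, 0.5, 0], 0, 0], [[-0.9, 0.5, 0], 0, 0], [[-0.9, 0, 0], 0, 0], [[-0.9, 0, 0], 0, 0], [[-0.9, 0, 0], 0, 0]])

```text
t: 26.83
ee_pos: [599.8, -252.5, 161.0]
orientation: [-1.993, -2.428, 0.0]
ft_force: [-0.2, 0.4, 0.6]
width: 87.9
grasp_force: 0.0
```

move_arm(steps=[[[-0.9, 0, 0], 0, 0], [[-0.9, 0, 0], 0, 0], [[-0.9, 0, 0], 0, 0], [[-0.9, 0, 0], 0, 0], [[-0.9, 0, 0], 0, 0], [[0, 0, 0], 0, 0]])

```text
t: 27.33
ee_pos: [621.9, -365.7, 161.1]
orientation: [1.996, 2.424, -0.001]
ft_force: [-0.2, 0.1, 0.5]
width: 87.8
grasp_force: 0.0
```

```bash
python3 - <<'E'
from h import *
S=snap('side','s11.png');T=snap('top','t11.png')
o=ctrl.get_obs();print(o['t'],o['ee_pos'],o['ft_force'])
a=cv2.resize(cv2.imread('pics/s11.png')[150:290,330:420],(386,600),interpolation=cv2.INTER_CUBIC)
b=cv2.resize(cv2.imread('pics/t11.png')[215:265,240:380],(414,148),interpolation=cv2.INTER_CUBIC)
p=cv2.resize(cv2.imread('pics/t11.png')[218:258,310:352],(414,394),interpolation=cv2.INTER_CUBIC)
c=np.zeros((600,800,3),np.uint8);c[:,:386]=a;c[:148,386:]=b;c[160:554,386:]=p;cv2.imwrite('pics/f.png',c)
E
```

```text
27.4333 [ 621.14317387 -362.30426159  160.76549024] [-0.68478403  0.11077169 -0.43874006]
```

View pics/f.png

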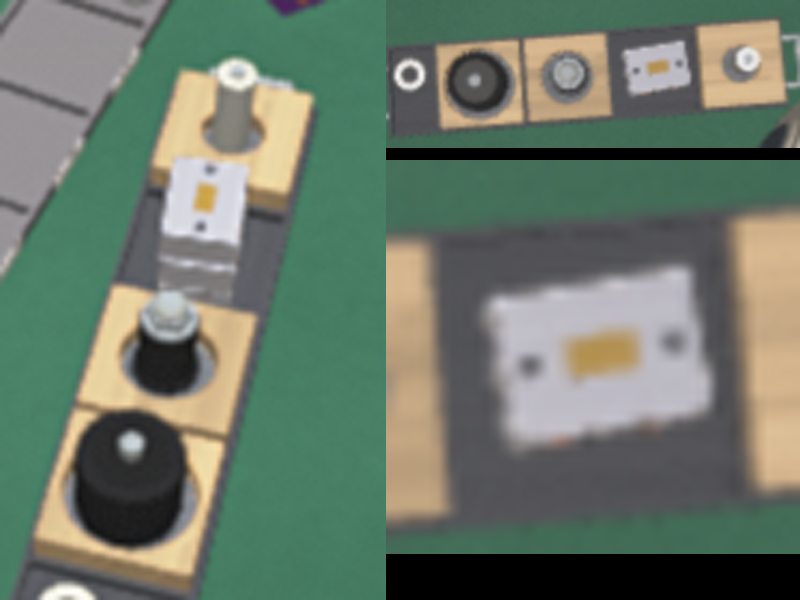

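```bash
python3 - <<'E'
from h import *
d=snap('top')
for f,z in(('top1.png',38),('t11.png',62)):
    im=cv2.imread('pics/'+f)[218:258,310:352]
    g=cv2.resize(im.min(2),None,fx=8,fy=8,interpolation=cv2.INTER_CUBIC)
    h=cv2.resize(im.max(2),None,fx=8,fy=8,interpolation=cv2.INTER_CUBIC)
    sat=h.astype(int)-g
    m=((g>135)&(sat<45)).astype(np.uint8);n,l,st,_=cv2.connectedComponentsWithStats(m)
    k=1+st[1:,4].argmax();v,u=np.nonzero(l==k)
    q=np.float32([pix2world(d,(x+.5)/8-.5+310,(y+.5)/8-.5+218,z)[:2] for x,y in zip(u[::3],v[::3])]);print(f,cv2.minAreaRect(q),q.mean(0))
E
```

```text
top1.png ((470.99078369140625, -45.889835357666016), (46.76742935180664, 62.625911712646484), 11.29471206665039) [470.9347  -45.88477]
t11.png ((471.8211669921875, -46.390403747558594), (45.66938400268555, 63.4173583984375), 11.559643745422363) [471.64273 -46.19227]
```

Aligned to within about 1 mm and 0.3°, so I'm handing in.

```bash
python3 -c "
from workcell import ctrl
print(ctrl.close_job())"
```

```text
the job is handed in; nothing more can be done
None
```

The job is handed in at about 27.5 s: the guide roller, spool hub and drive roller look upright and seated in their nests in the last pictures, the heater block lies on the pile within about 1 mm and 0.3°, everything is released, and the arm's path stayed well away from the gauge.

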